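Move a freshly lacquered plaque with a lifter

TASK

The lacquer on the inlaid plaque is still tacky, so never touch it with the gripper: take the lifter by its handle, slide its blade under the plaque on the low wooden rack, lift it off, carry it level and set it down gently on the raised green stand, centred and square on its two rails. Draw the blade out, leaving the plaque there, and lay the lifter back down flat on the teal mat. Leave the other things on the bench where they are.

Things in the scene. Friction and masses are not known exactly. Their poses are not given: they have to be found in the camera images.
- lifter: Cranked spatula, 200 long, lying on the teal mat. Origin: middle of its length, underside; x points to the blade tip. Flat steel blade x = 0 to 100, 50 wide, 3 thick, underside z = 0. A 20 wide shank slopes up and back from x = 5 to the handle. Dark wooden handle: level bar along x, x = -100 to -10, 18 wide (y), z = 40 to 64. A wire foot (x = -94, 50 wide) under it reaches z = 0. Mass 200 g.
- lifter_grip (a point): Point to grip on the lifter's handle, in the middle of its section: x = -45, z = 52 in the lifter's frame.
- lifter_tip (a point): Middle of the front edge of the lifter's blade: x = +100, z = 1.5 in the lifter's frame.
- plaque: White ceramic plaque with a blue border and a brass rosette, 100 (x) by 130 (y) by 5 mm thick, about 150 g. Origin: centre of its underside. It lies across the two rails of the wooden rack, a little off centre.
- rack: Low wooden rack, fixed: two rails along its x, 100 long, 8 wide, centred at y = -46 and +46 (84 clear between), tops at z = 32. Legs under the rails only; base plate 100 by 112, 6 thick, on the bench. The space between the rails is open at both ends; the -x end looks roughly towards the robot. Origin: centre of its underside.
- stand: Raised green stand, fixed, of the same form as the rack but taller: rails along its x, 84 long, 8 wide, centred at y = -46 and +46, tops at z = 65; legs under the rails only; base plate 84 by 112, 6 thick. Open at both ends, -x end roughly towards the robot. Origin: centre of its underside, on the bench.
- mat: Teal rubber mat, fixed, 250 (x) by 130 (y) by 4 thick. Origin: centre of its underside.
- block: Bystander: steel bench block, 70 by 70 by 30 high. Origin: centre of its underside.
- tin: Bystander: small brass tin, 52 across, 50 high. Origin: centre of its underside.
- hammer: Bystander: hammer 220 long with a wooden handle, lying along its x. Origin: middle, underside.
- brush: Bystander: flat brush 180 long, lying along its x. Origin: middle, underside.
- mug: Bystander: blue mug, 76 across, 85 high. Origin: centre of its underside.
- jar: Bystander: amber glass jar, 60 across, 90 high. Origin: centre of its underside.
- mandrel: Bystander: tapered steel ring mandrel standing on a 56 mm round foot, 150 high. Origin: centre of its underside.
There are look-alikes about, which are no part of the job. Leave any yellow look-alike of the stand alone. Leave any red look-alike of the rack alone.

How it is judged:
By the outcome, as a careful person would: the job done as asked, in the order asked, and still so for the second after the job is handed in, with the robot touching nothing.
It also fails if it takes over 72 s, if anything falls off the work surface, if the arm or the gripper's body presses on something with over 40 N, if the wrist force passes 120 N, or if a joint passes its speed limit or range.

ROBOT

A 6-joint arm with a two-finger parallel gripper is mounted at the origin on the work surface. World frame = base frame: x ahead of the robot, y to its left, z up, the work surface at z = 0. Lengths are in m, angles in degrees, forces in N, time in s.
With the tool pointing down it reaches from about 0.35 to 0.875 m from the base axis. Payload 4.2 kg.
Tool frame: the origin (TCP) lies midway between the tips of the shut fingers; the grasp point (between the pads) lies 19 mm behind it; y points along the fingers, z is the direction in which the jaws open and shut, and the axes are right-handed (so a half turn about y gives the same grasp; the last joint's range is limited). The gripper opens to 87 mm and grips with 3 to 60 N. Pads are 19 mm wide; open, the fingers measure 117 mm over their backs; the gripper's body (75 mm by 190 mm) begins 51 mm behind the grasp point.
Start: joints at [78.243, 22.042, 0.453, 0, -68.411, -14.817], TCP at [0.28, 0.559, 0.223] pointing down, gripper open.
Joint ranges: [-179.83, 179.83], [-69.29, 118.12], [-61.27, 80.66], [-181.25, 117.63], [-171.15, -9.14], [-177.46, 177.46]. Speed limits (degrees/s): [159.86, 159.86, 180, 180, 180, 180].

INTERFACE

Orientations are given as [roll, pitch, yaw] about the fixed x, y, z axes, in that order (R = Rz(yaw) Ry(pitch) Rx(roll)).
In Python, from workcell import env gives the robot as it stands. The module is installed in compiled form; this text tells all that it offers. Calls block until the motion is done:
- env.goto(position, orientation): joint-space move of the TCP to a pose.
- env.move_straight(position, rotation=None, rate=0.15, force_limit=None): straight line of the TCP; rotation=None keeps the orientation; rate is the mean speed in m/s. With force_limit (N) it stops when the force on the tool has changed by that much, and returns True; else False.
- env.set_joints(angles): joint-space move.
- env.gripper_to(opening, grasp_force=None): opening from 0.0 (shut) to 1.0 (fully open); grasp_force is the grip in N (None keeps the last); returns when the fingers have stopped.
- env.dwell(seconds).
- env.inverse_kinematics(position, orientation): joint angles nearest the present ones, or None.
- env.read_state(): the state.
- env.grab_frame(name): name is "scene" or "top"; returns a dict with "image" (480x640x3 uint8, blue, green, red), "fx", "fy", "cx", "cy" (pixels), "D" ([k1, k2, p1, p2, k3] as OpenCV has them; the pictures are not rectified), "position" and "orientation" of the camera in the world. Camera axes: x right, y up, looking along -z (the intrinsics and any distortion apply to the point x, -y, -z); pixel columns grow to the right and rows downward; lengths in m; the calibration is good to about 2 mm. A picture is of the moment at which its call begins. There is no depth.
A pose or a line that the arm cannot do raises env.Unreachable and nothing moves.
- env.close_job(): hands the job in, once; it reports no verdict.
Trained networks look in a picture, given as the dict that the camera call returned (one of the last four; its "shot" number tells which), for a name from the list of things; names that differ only in an ending like _2 or _b are one class to them, and where a whole thing is asked for, a point or a joint stands for the part that bears it (a point fixed in the world has none). Each returns a list of dicts, best first, with "score" (0 to 1); they miss things now and then, are a little off and sometimes report something else, mostly with a low value. They report only what shows in the picture. A call takes as long as a camera call. They do not tell look-alikes from the thing itself.
- env.search_frame(picture, thing): "xyz" ([x, y, z] in m, in world coordinates, good to about 4 mm: the middle of the surface that is visible of it).
- env.trace(picture, thing): "mask" (480x640 bool, what is visible of it).
The state is a dict: "clock": time; "joint_positions": joint angles; "qvel": joint speeds; "joint_torque": joint torques, N m; "position": TCP position; "tool_rot": TCP orientation; "force": force on the tool from outside, world axes, zero at the start; "wrist_torque": the same for the moment, N m; "opening": opening from 0.0 (shut) to 1.0 (fully open).
Only numpy, scipy, OpenCV 4.12 (cv2) and the standard library are available. Lean on these libraries where they do the work, as an engineer would, in place of code of your own. Each camera call takes 0.05 s, during which the arm holds its last target. There are 200 camera calls.

## Working session

There is one attempt and no reset: what is moved stays moved. The work goes in short steps, each a Python script; the robot and the scene stay as the last script left them, time stands still between calls to the robot, and variables do not carry over. Pictures are saved under pics/ and viewed, about 8 in all and at most 12, crops included, and the job is handed in when it is done.

```bash
mkdir -p pics; cat > h.py <<'E'
from workcell import env
import numpy as np, cv2
from scipy.spatial.transform import Rotation as Rn
E
python3 - <<'E'
from h import *
for n in ("top","scene"):
    p=env.grab_frame(n); cv2.imwrite(f"pics/{n}0.png",p["image"])
    print(n,p["fx"],p["cx"],p["cy"],p["D"],p["position"],p["orientation"],p["shot"])
    for t in ("lifter","lifter_grip","lifter_tip","plaque","rack","stand","mat"):
        print(t,[(np.round(d["xyz"],3).tolist(),round(d["score"],2)) for d in env.search_frame(p,t)][:4])
s=env.read_state(); print(s["position"],s["tool_rot"],s["clock"],s["force"])
E
```

```text
top 536.2314629042107 333.3943339074808 241.8303102783397 [-0.16402646  0.          0.          0.          0.        ] [0.35133916 0.01705512 1.40918104] [  4.413608     0.10967128 -89.71031484] 1
lifter [([0.478, -0.012, 0.006], 0.55)]
lifter_grip [([0.476, -0.01, 0.005], 0.89)]
lifter_tip [([0.477, -0.012, 0.005], 0.75), ([0.454, -0.01, 0.0], 0.61)]
plaque [([0.547, 0.285, 0.04], 0.83)]
rack [([0.589, 0.421, 0.016], 0.66), ([0.498, 0.27, 0.004], 0.63), ([0.19, 0.362, 0.009], 0.61), ([0.731, -0.067, 0.05], 0.51)]
stand [([0.303, -0.364, 0.008], 0.69)]
mat [([0.452, -0.01, 0.002], 0.94), ([0.475, -0.016, 0.008], 0.35)]
scene 454.7945068338071 322.66171184593867 239.17717474808978 [-0.04703399  0.          0.          0.          0.        ] [ 1.38707709 -0.08090851  0.70910691] [55.50611862  0.90783082 83.33636144] 2
lifter [([0.462, -0.018, 0.009], 0.94), ([0.752, -0.066, 0.043], 0.71)]
lifter_grip [([0.463, -0.016, 0.004], 0.62)]
lifter_tip [([0.46, -0.016, 0.01], 0.89)]
plaque [([0.556, 0.278, 0.039], 0.72)]
rack [([0.585, 0.262, 0.005], 0.91), ([0.197, 0.364, 0.005], 0.86)]
stand [([0.309, -0.37, 0.006], 0.93), ([0.593, -0.298, 0.005], 0.63)]
mat [([0.483, -0.012, 0.005], 0.58)]
[0.27957538 0.55894558 0.22256646] [-8.99996605e+01  1.02932203e-03  1.53426997e+02] 0.8 [-0.33462871  0.80206294  0.30189811]
```

View pics/top0.png

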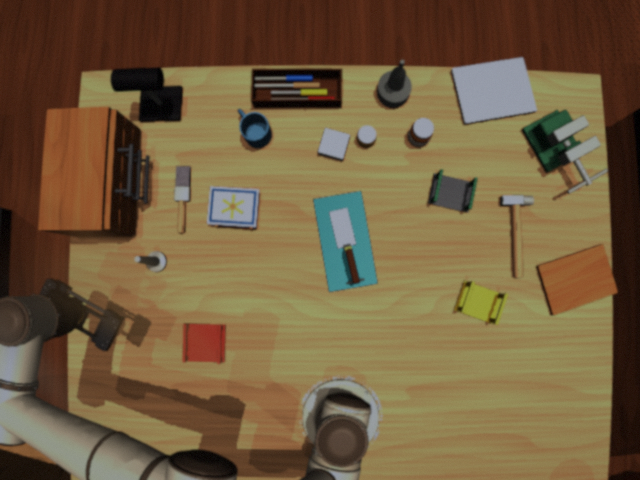

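View pics/scene0.png

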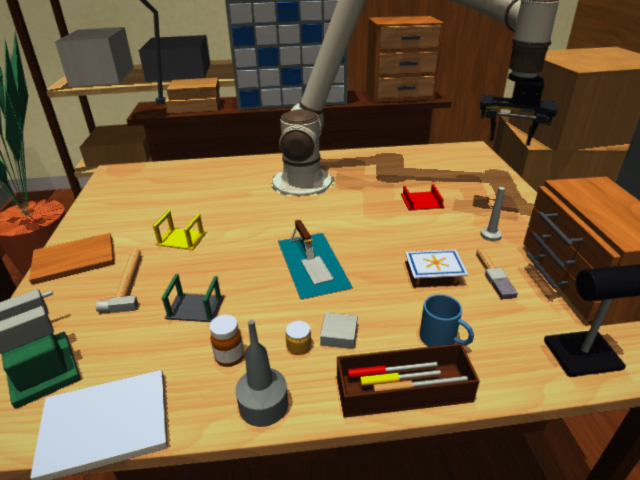

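The top picture shows the lifter on the mat (345,240) with its blade away from the robot, the plaque at (233,207), a grey/green stand at (453,192), a yellow look-alike at (482,302) and a red rack at (204,342). The scene view shows the same, with the green stand at (193,300). Next I'll enlarge the candidates, undistorted, to get their edges.

```bash
cat >> h.py <<'E'
def cam(p):
    K=np.array([[p["fx"],0,p["cx"]],[0,p["fy"],p["cy"]],[0,0,1]]); return K,np.array(p["D"]),Rn.from_euler("xyz",p["orientation"],degrees=True).as_matrix(),np.array(p["position"])
def ray(p,uv,z):
    K,D,R,c=cam(p); q=cv2.undistortPoints(np.array(uv,float).reshape(-1,1,2),K,D)[:,0]
    d=np.c_[q[:,0],-q[:,1],-np.ones(len(q))]@R.T
    return c+d*((z-c[2])/d[:,2])[:,None]
def proj(p,X):
    K,D,R,c=cam(p); Y=(np.atleast_2d(X)-c)@R; Y=Y*[1,-1,-1]
    return cv2.projectPoints(Y,np.zeros(3),np.zeros(3),K,D)[0][:,0]
E
python3 - <<'E'
from h import *
p=env.grab_frame("top"); im=p["image"]
import pickle; pickle.dump(p,open("top.pkl","wb"))
def crop(x,y,w,h,s): return cv2.resize(im[y:y+h,x:x+w],None,fx=s,fy=s,interpolation=cv2.INTER_CUBIC)
a=crop(305,180,80,120,5); b=crop(200,175,80,60,5); c=crop(415,160,80,60,5)
out=np.hstack([a,np.vstack([b,c])]); out=np.clip(out*1.5,0,255).astype(np.uint8); cv2.imwrite("pics/c1.png",out); print(out.shape)
E
```

```text
(600, 800, 3)
```

View pics/c1.png

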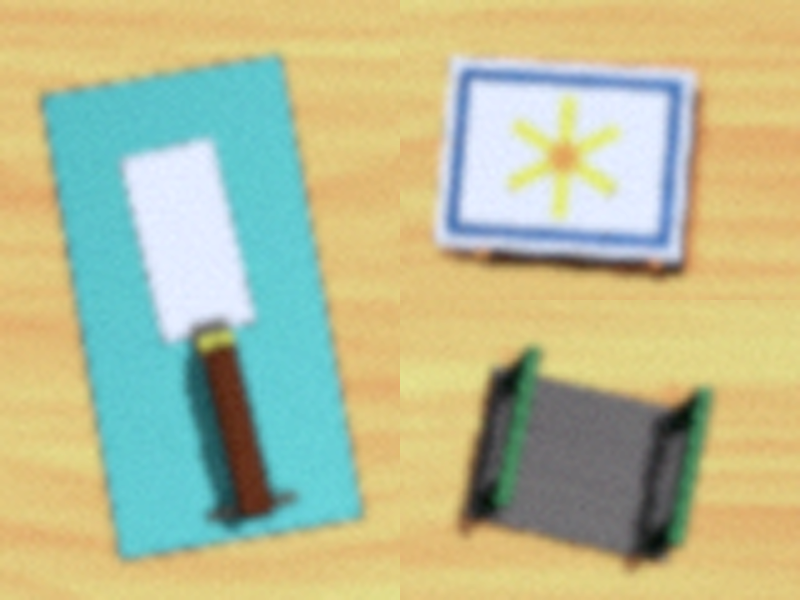

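The crop shows one stand with two green rails (crop 515,425 and 690,470), which is the one meant; the yellow one lacks this. The plaque lies on a rack whose rail ends peep out at crop (483,255) and (655,266). The lifter's blade and handle are clear.

```bash
cat > meas.py <<'E'
from h import *
def region(p,box,f):
    x,y,w,h=box; im=cv2.GaussianBlur(p["image"],(3,3),0)[y:y+h,x:x+w].astype(int)
    m=f(*[im[...,i] for i in range(3)]).astype(np.uint8)
    n,l,s,c=cv2.connectedComponentsWithStats(m)
    return [(s[i,4],(np.argwhere(l==i)[:,::-1]+[x,y])) for i in sorted(range(1,n),key=lambda i:-s[i,4])]
def rect(p,uv,z):
    # convex outline, half-pixel grown, to world plane
    uv=np.vstack([uv+d for d in ([-.5,-.5],[.5,.5],[-.5,.5],[.5,-.5])])
    P=ray(p,uv,z)[:,:2]; c,s,a=cv2.minAreaRect((P*1000).astype(np.float32)); return np.round(c,1),np.round(s,1),round(a,1),P
E
python3 - <<'E'
from meas import *
import pickle; p=pickle.load(open("top.pkl","rb"))
bright=lambda b,g,r:(b>110)&(r>110)
print("im samples",p["image"][210,343],p["image"][185+25,310+20],p["image"][207,215],p["image"][192,518-400//5+5-0] )
for n,box,f,z in (("blade",(322,200,40,55),lambda b,g,r:(r>100)&(b>100),.007),("plaque",(200,175,70,60),lambda b,g,r:(b>85)&(b>r*.8),.037),("mat",(305,180,80,120),lambda b,g,r:(g>r*1.6),.004),("rails",(415,160,80,60),lambda b,g,r:(g>r*1.35)&(g>50)&(g>b*1.1),.065),("handle",(330,240,40,50),lambda b,g,r:(r>g*1.6)&(r<130)&(g<60),.068)):
    for a,uv in region(p,box,f)[:2]:
        if a>15:
            c,s,ang,P=rect(p,uv,z); w,v=np.linalg.eigh(np.cov((P-P.mean(0)).T)); print(n,a,c,s,ang,"mean",P.mean(0).round(4),"pca",round(np.degrees(np.arctan2(v[1,1],v[0,1])),1))
rr=ray(p,[(216.6,226),(251,228.2)],.03); print(rr.round(4),np.linalg.norm(rr[0]-rr[1]))
E
```

```text
im samples [172 159 153] [138 131  76] [173 160 154] [73 72 73]
blade 725 [497.4  -2.6] [104.6  54.3] 13.5 mean [ 0.4981 -0.0023] pca -165.7
plaque 1761 [549.  282.6] [134.8 104.5] 86.3 mean [0.5486 0.2824] pca 85.5
mat 3220 [462.9  -9.5] [246.8 127.6] 10.1 mean [ 0.4598 -0.0094] pca -171.0
rails 102 [ 600.7 -245.9] [12.6 80.9] 77.9 mean [ 0.5991 -0.2456] pca 167.6
rails 70 [ 582.5 -334.5] [ 9.2 78.1] 77.3 mean [ 0.5811 -0.3343] pca 167.1
handle 131 [394.8 -26.6] [81.2 13.9] 13.2 mean [ 0.3942 -0.0264] pca -166.3
[[0.4977 0.325  0.03  ]
 [0.4922 0.2343 0.03  ]] 0.09086699450398358
```

```bash
cat >> h.py <<'E'
def lif(o,z,yaw):  # lifter origin xy, underside z, yaw -> TCP pose of nominal grip
    c,s=np.cos(np.radians(yaw)),np.sin(np.radians(yaw))
    return [o[0]-.045*c,o[1]-.045*s,z+.033],[-90,0,yaw]
E
python3 - <<'E'
from h import *
o=np.array([.4493,-.0145])
P,R=lif(o,.11,14); print(P,env.inverse_kinematics(P,R))
env.goto(P,R)
P,R=lif(o,.004,14)
print(env.move_straight(P,rate=.08,force_limit=15),env.read_state()["position"])
env.gripper_to(0,grasp_force=60)
s=env.read_state(); print(s["opening"]*87,s["force"],s["position"])
P2=[P[0],P[1],P[2]+.06]; env.move_straight(P2,rate=.06); env.dwell(.3)
s=env.read_state(); print(s["opening"]*87,s["force"],s["wrist_torque"],s["clock"],s["joint_positions"])
for n in ("top","scene"):
    p=env.grab_frame(n); cv2.imwrite(f"pics/{n}1.png",p["image"])
    import pickle; pickle.dump(p,open(n+"1.pkl","wb"))
im=cv2.imread("pics/scene1.png")[180:320,240:400]
cv2.imwrite("pics/s1.png",cv2.resize(im,None,fx=4,fy=4,interpolation=cv2.INTER_CUBIC))
E
```

```text
[np.float64(0.40563669231758015), np.float64(-0.02538648530198505), 0.14300000000000002] [ 1.95713269e+01  5.34809063e+00 -3.50879344e+01 -2.54444375e-14
 -4.95639750e+01 -9.55713269e+01]
False [ 0.4059865  -0.02528003  0.03736155]
17.399179725406572 [0.25520611 1.42867745 0.58046209] [ 0.40560533 -0.02537336  0.03698555]
17.51530121430659 [ 0.27836607  0.28515822 -1.5845849 ] [ 0.028264   -0.08069211  0.03050887] 7.0583 [ 1.95721814e+01  9.45148529e+00 -3.87761508e+01 -3.04650576e-04
 -4.18067576e+01 -9.55715293e+01]
```

View pics/s1.png

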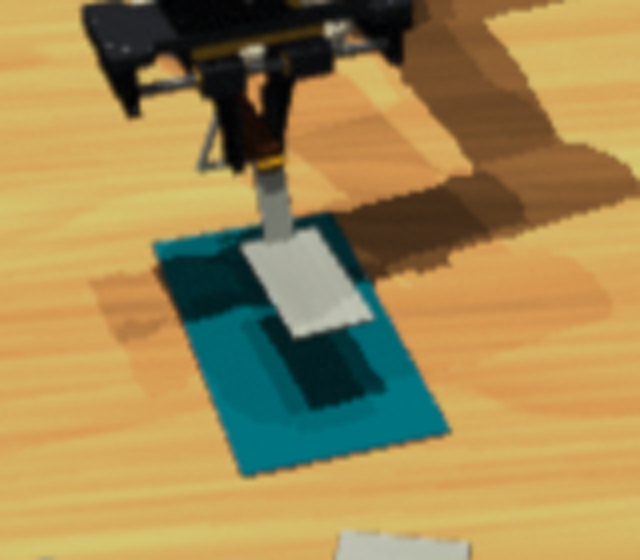

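The lifter is held; the blade corners in the crop are about (243,245), (320,230), (373,318), (293,338). I'll fit the blade pose to that.

```bash
cat >> h.py <<'E'
def Tm(x): # x,y,z,roll,pitch,yaw(deg) of lifter
    return Rn.from_euler("xyz",x[3:],degrees=True).as_matrix(),np.array(x[:3])
E
cat > fit.py <<'E'
from meas import *
import pickle
from scipy.optimize import least_squares
s=pickle.load(open("scene1.pkl","rb")); t=pickle.load(open("top1.pkl","rb"))
def corners(p,box,f):
    a,uv=region(p,box,f)[0]; h=cv2.approxPolyDP(cv2.convexHull(uv.astype(np.int32)),3,True)[:,0]; return a,h
sc=np.array([(243,245),(320,230),(373,318),(293,338)])/4+[240,180]-.4
m=np.array([[0,-.025,.003],[0,.025,.003],[.1,.025,.003],[.1,-.025,.003]])
a,h=corners(t,(315,180,60,80),lambda b,g,r:(r>85)&(b>85)); print("top",a,h.tolist())
x0=np.array([.4493,-.0145,.064,0,0,14])
def pr(p,x): R,c=Tm(x); return proj(p,m@R.T+c)
print("pred top",pr(t,x0).round(1).tolist()); print("pred scene",pr(s,x0).round(1).tolist(),"meas",sc.tolist())
def res(x): return np.r_[(pr(s,x)-sc).ravel()*1, (x-x0)/[.003,.003,.003,1.5,5,3]]
r=least_squares(res,x0,x_scale=[.01,.01,.01,1,1,1]); print(r.x.round(4),r.cost)
E
python3 fit.py
```

```text
top 633 [[354, 230], [336, 239], [328, 209], [347, 204]]
pred top [[356.9, 241.8], [337.5, 246.5], [328.1, 208.1], [347.3, 203.4]]
pred scene [[300.1, 240.4], [319.0, 236.2], [333.7, 258.4], [313.7, 263.2]] meas [[300.35, 240.85], [319.6, 237.1], [332.85, 259.1], [312.85, 264.1]]
[ 0.45   -0.0141  0.063   0.0598  0.1142 12.6189] 0.3812377190675043
```

Level within about 0.1° and within 1 mm of nominal. Next I'll go to the rack, insert and lift.

```bash
python3 - <<'E'
from h import *
yaw=-3.5; u=np.array([np.cos(np.radians(-4)),np.sin(np.radians(-4))])
C=np.array([.549,.281]); f=lambda back,z: lif(C-(.060+back)*u,z,yaw)
P,R=f(.105,.13); env.goto(P,R)
P,R=f(.105,.018); print(env.move_straight(P,rate=.1,force_limit=10))
env.dwell(.2); s=env.read_state(); print(s["position"],P,s["force"])
import pickle
for n in ("top","scene"):
    p=env.grab_frame(n); pickle.dump(p,open(n+"2.pkl","wb"))
    x=np.r_[C-(.165)*u,.018,0,0,-4]; Rm,c=Tm(x)
    q=proj(p,np.array([[0.1,-.025,.003],[.1,.025,.003],[.1,.025,0],[.1,-.025,0]])@Rm.T+c); q2=q.mean(0)
    o=p["image"][int(q2[1])-50:int(q2[1])+50,int(q2[0])-60:int(q2[0])+60]
    o=cv2.resize(o,None,fx=4,fy=4,interpolation=cv2.INTER_CUBIC); cv2.imwrite(f"pics/{n}2.png",o); print(n,q.round(1).tolist(),q2)
a=np.hstack([cv2.imread("pics/top2.png"),cv2.imread("pics/scene2.png")]); a=np.clip(a*1.4,0,255).astype(np.uint8)
cv2.imwrite("pics/ts2.png",cv2.resize(a,(800,333)))
print(s["clock"])
E
```

```text
False
[0.33963951 0.29554353 0.05146326] [np.float64(0.3394858657781451), np.float64(0.29525700244684927), 0.051000000000000004] [-0.2460285  -0.7041976  -1.39134741]
top [[241.5, 232.2], [222.7, 230.9], [222.9, 231.0], [241.7, 232.4]] [232.20161111 231.60406933]
scene [[418.5, 252.0], [437.8, 251.2], [437.6, 252.1], [418.4, 252.9]] [428.05296926 252.03328613]
9.8917
```

View pics/ts2.png

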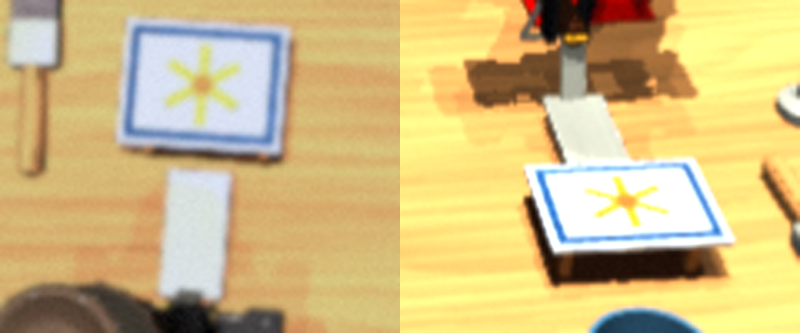

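In the top view the blade (crop 167–231) sits clear between the rail ends (147, 263) and aligned with the plaque. In the scene view the blade lies below the plaque's near edge. So I'll insert and lift.

```bash
python3 - <<'E'
from h import *
import pickle
yaw=-3.5; u=np.array([np.cos(np.radians(-4)),np.sin(np.radians(-4))])
C=np.array([.549,.281]); f=lambda back,z: lif(C-(.060+back)*u,z,yaw)
P,R=f(0,.018); h=env.move_straight(P,rate=.06,force_limit=8); s=env.read_state(); print("ins",h,s["position"],s["force"],s["clock"])
if not h:
    P,R=f(0,.034); env.move_straight(P,rate=.02); s=env.read_state(); print("lift",s["position"],s["force"])
    P,R=f(0,.100); env.move_straight(P,rate=.06); env.dwell(.3); s=env.read_state(); print("up",s["position"],s["force"],s["opening"]*87,s["clock"])
for n in ("top","scene"):
    p=env.grab_frame(n); pickle.dump(p,open(n+"3.pkl","wb")); cv2.imwrite(f"pics/{n}3.png",p["image"])
a=cv2.imread("pics/top3.png")[170:270,170:290]; b=cv2.imread("pics/scene3.png")[180:280,370:490]
a=np.clip(np.hstack([a,b])*1.4,0,255).astype(np.uint8); cv2.imwrite("pics/ts3.png",cv2.resize(a,None,fx=3.33,fy=3.33,interpolation=cv2.INTER_CUBIC))
E
```

```text
ins False [0.44397806 0.28794311 0.05103222] [-0.39432042 -0.44211842 -1.84045224] 11.8917
lift [0.44403844 0.28775091 0.06677889] [ 0.58293018  0.47938785 -2.98465416]
up [0.44415758 0.28788313 0.13276762] [-0.62590521  0.73127937 -3.73200986] 17.236855598450077 14.3917
```

View pics/ts3.png

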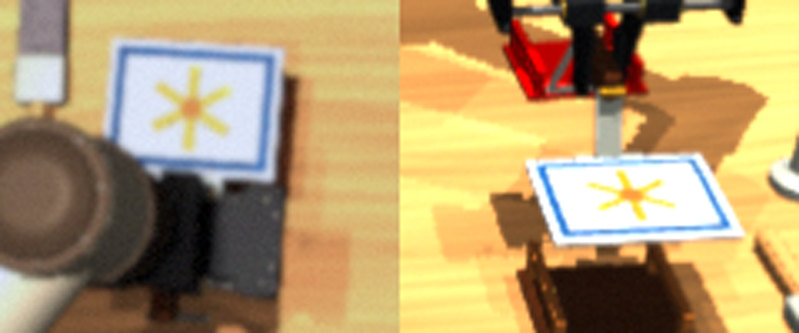

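The plaque is up on the blade, clear of the rack, and looks level in the scene view (corners at crop 527,161 / 696,154 / 744,235 / 557,244). I'll fit its pose.

```bash
cat > fitp.py <<'E'
from h import *
import pickle
from scipy.optimize import least_squares
def fitp(s,t,sc,tc,x0,h=.005,zs=.003):
    S=np.array([[-.05,-.065,h],[-.05,.065,h],[.05,.065,h],[.05,-.065,h]])
    T=np.array([[.05,.065,h],[.05,-.065,h],[-.05,-.065,h],[-.05,.065,h]])[:len(tc)]
    def res(x):
        R,c=Tm(x); return np.r_[(proj(s,S@R.T+c)-sc).ravel(),(proj(t,T@R.T+c)-tc).ravel(),(x-x0)/[.02,.02,zs,4,4,10]]
    r=least_squares(res,x0,x_scale=[.01,.01,.01,1,1,1]); return r.x,res(r.x)[:-6].round(1)
E
python3 - <<'E'
from fitp import *
s=pickle.load(open("scene3.pkl","rb")); t=pickle.load(open("top3.pkl","rb"))
sc=(np.array([(527,161),(696,154),(744,235),(557,244)])-[400,0])/3.33+[370,180]-.35
tc=np.array([(114,38),(285,47),(273,183)])/3.33+170-.35
x0=np.array([.549,.2825,.1025,0,0,-4.])
x,r=fitp(s,t,sc,tc,x0); print(x.round(4),r)
E
```

```text
[ 0.5483  0.2817  0.1001 -0.4893  0.5904 -3.1735] [-0.6 -0.1  1.1 -0.1  0.2 -0.1 -0.2 -0.4 -0.   0.3  0.   0.2  0.5 -0.6]
```

```bash
python3 - <<'E'
from h import *
a=cv2.imread("pics/scene3.png")[265:335,150:240]; cv2.imwrite("pics/st.png",np.clip(cv2.resize(a,None,fx=8,fy=8,interpolation=cv2.INTER_CUBIC)*1.6,0,255).astype(np.uint8))
import pickle
t=pickle.load(open("top.pkl","rb"));s=pickle.load(open("scene3.pkl","rb"))
q=ray(t,[(441.6,170),(435.8,201),(475.8,178),(470.2,209)],.065);print(q.round(4),q.mean(0))
m=np.array([[sx*.042,y,.065] for y in (-.05,-.042,.042,.05) for sx in (1,-1)])
R,c=Tm([.5915,-.29,0,0,0,-12.3]); print(((proj(s,m@R.T+c)-[150,265])*8+3.5).round(0).tolist())
print(proj(t,m@R.T+c).round(1).tolist())
E
```

```text
[[ 0.6412 -0.2564  0.065 ]
 [ 0.5606 -0.2401  0.065 ]
 [ 0.6216 -0.3455  0.065 ]
 [ 0.5409 -0.3289  0.065 ]] [ 0.59108997 -0.29271332  0.065     ]
[[103.0, 254.0], [215.0, 59.0], [131.0, 256.0], [242.0, 60.0], [434.0, 274.0], [525.0, 75.0], [463.0, 276.0], [553.0, 77.0]]
[[476.7, 177.9], [470.6, 209.4], [473.7, 177.2], [467.6, 208.7], [442.2, 169.9], [435.8, 201.5], [439.1, 169.2], [432.7, 200.8]]
```

View pics/st.png

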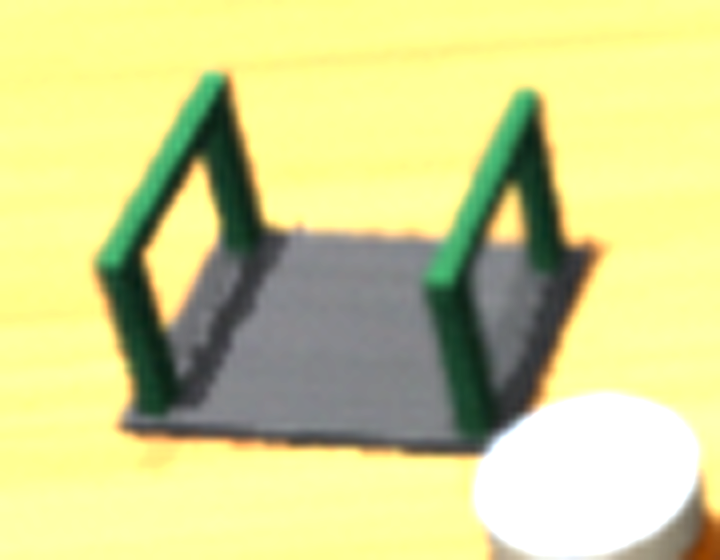

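The stand's rails show clearly, near ends at crop (112,266) and (440,289), far ends at (216,76) and (528,95). The prediction is about 1 px off, so I refine the centre to (0.592,-0.292) and the yaw to -11.6°. Next I carry the plaque and hover above the stand.

```bash
python3 - <<'E'
from h import *
import pickle
S=np.array([.592,-.292]); yaw=-11.6; a=np.radians(yaw); u=np.array([np.cos(a),np.sin(a)]); l=np.array([-u[1],u[0]])
t=S-.1047*u-.0005*l
p0=env.read_state()["position"]
env.move_straight([p0[0],p0[1],.165],rate=.08)
env.move_straight([*t,.165],[-90,0,yaw],rate=.12)
env.dwell(.3)
env.move_straight([*t,.107],rate=.05); env.dwell(.3)
s=env.read_state(); print(t,s["position"],s["tool_rot"],s["force"],s["clock"],s["opening"]*87)
for n in ("top","scene"):
    p=env.grab_frame(n); pickle.dump(p,open(n+"4.pkl","wb")); cv2.imwrite(f"pics/{n}4.png",p["image"])
b=cv2.imread("pics/top4.png")[150:230,410:510]; c=cv2.imread("pics/scene4.png")[255:335,140:240]
o=np.vstack([cv2.resize(i,None,fx=3.75*2*.5*2,fy=3.75,interpolation=cv2.INTER_CUBIC) for i in ()]) if 0 else np.hstack([cv2.resize(i,(400*1,320),interpolation=cv2.INTER_CUBIC) for i in (b,c)])
cv2.imwrite("pics/ts4.png",np.clip(o*1.4,0,255).astype(np.uint8))
E
```

```text
[ 0.48933793 -0.27143693] [ 0.4893954  -0.27145706  0.1071735 ] [-8.99998677e+01 -2.00411731e-02 -1.16019157e+01] [-0.09599091 -0.03944151 -3.26516222] 21.775 17.764245971311073
```

View pics/ts4.png

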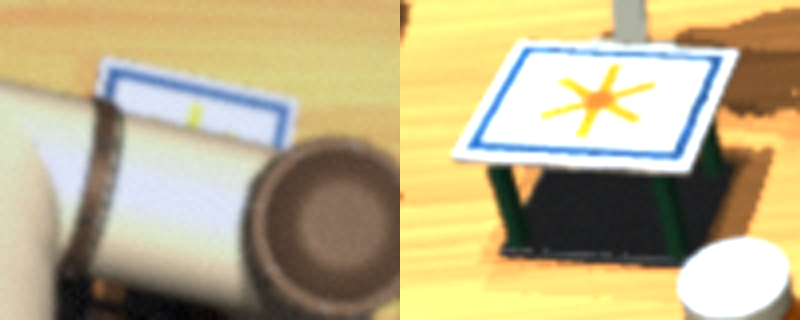

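Scene crop: the plaque corners are (518,38), (739,49), (692,174), (453,159), hovering over the stand. I'll compare with the stand's rails in the same camera, so its calibration bias cancels.

```bash
python3 - <<'E'
from h import *
import pickle
from scipy.optimize import least_squares
s=pickle.load(open("scene4.pkl","rb")); t=pickle.load(open("top4.pkl","rb")); s3=pickle.load(open("scene3.pkl","rb")); t0=pickle.load(open("top.pkl","rb"))
def fit(cams,x0):
    f=lambda x:np.concatenate([(proj(c,np.array(m)@Tm([x[0],x[1],0,0,0,x[2]])[0].T+[x[0],x[1],0])-uv).ravel() for c,m,uv in cams])
    r=least_squares(f,x0,x_scale=[.01,.01,1]); return r.x.round(4),r.fun.round(1)
z=.082; A=np.array
sc=(A([(518,38),(739,49),(692,174),(453,159)])-[400,0])/4+[140,255]-.375
z=.0772+.0028+.005-.0003
pl=[[-.05,-.065,z],[-.05,.065,z],[.05,.065,z],[.05,-.065,z]]
print("plaque scene",fit([(s,pl,sc)],[.592,-.292,-11.6]))
tc=A([(101,57),(299,101)])/4+[410,150]-.375
print("plaque top",fit([(t,[[.05,.065,z],[.05,-.065,z]],tc)],[.592,-.292,-11.6]))
uv=(A([(98,266),(127,266),(205,75),(228,78),(427,288),(453,290),(516,93),(540,97)])-3.5)/8+[150,265]
h=.065
m=[[.042,-.05,h],[.042,-.042,h],[-.042,-.05,h],[-.042,-.042,h],[.042,.042,h],[.042,.05,h],[-.042,.042,h],[-.042,.05,h]]
print("stand scene",fit([(s3,m,uv)],[.592,-.292,-11.6]))
uv=A([(441.6,170),(435.8,201),(475.8,178),(470.2,209)])-.4
print("stand top",fit([(t0,[[.042,.046,h],[-.042,.046,h],[.042,-.046,h],[-.042,-.046,h]],uv)],[.592,-.292,-11.6]))
E
```

```text
plaque scene (array([  0.5995,  -0.2887, -11.4255]), array([ 0.1,  0.9,  0.6,  0.4, -0.1, -1. , -0.6, -0.2]))
plaque top (array([  0.5904,  -0.2889, -11.7425]), array([-0., -0.,  0.,  0.]))
stand scene (array([  0.5976,  -0.2917, -12.0065]), array([-0.6,  0.6, -0.7,  0.8, -0. , -0.2,  0.4, -0.4, -0.1,  0.2,  0.3,
        0.1,  0.2, -0.5,  0.6, -0.8]))
stand top (array([  0.5921,  -0.2917, -12.0524]), array([ 0. , -0.2, -0.4,  0.4,  0.4, -0.4,  0. ,  0.2]))
```

Both cameras say the plaque is 3 mm too far in +y and about 0.4° off. I'll correct that and set it down.

```bash
python3 - <<'E'
from h import *
import pickle
p0=np.array(env.read_state()["position"])
uu=lambda y:np.array([np.cos(np.radians(y)),np.sin(np.radians(y))])
pc=p0[:2]+.1047*uu(-11.6)+[0,-.0028]
t=pc-.1047*uu(-12.0); R=[-90,0,-12.0]
env.move_straight([*t,.107],R,rate=.03)
env.move_straight([*t,.099],rate=.03); env.dwell(.2); print(env.read_state()["force"])
env.move_straight([*t,.092],rate=.012); env.dwell(.3); print(env.read_state()["force"])
env.move_straight([*t,.083],rate=.03); env.dwell(.2); s=env.read_state(); print(s["force"],s["position"],s["clock"])
for n in ("top","scene"):
    p=env.grab_frame(n); pickle.dump(p,open(n+"5.pkl","wb")); cv2.imwrite(f"pics/{n}5.png",p["image"])
c=cv2.imread("pics/scene5.png")[255:335,140:240]
cv2.imwrite("pics/s5.png",np.clip(cv2.resize(c,None,fx=7,fy=7,interpolation=cv2.INTER_CUBIC)*1.4,0,255).astype(np.uint8))
E
```

```text
[ 0.24390494  0.48602431 -2.81185855]
[ 0.45950822  0.46442187 -1.15242309]
[-0.54024396 -0.23902808 -1.50736217] [ 0.48960143 -0.27357784  0.08314546] 24.425
```

View pics/s5.png

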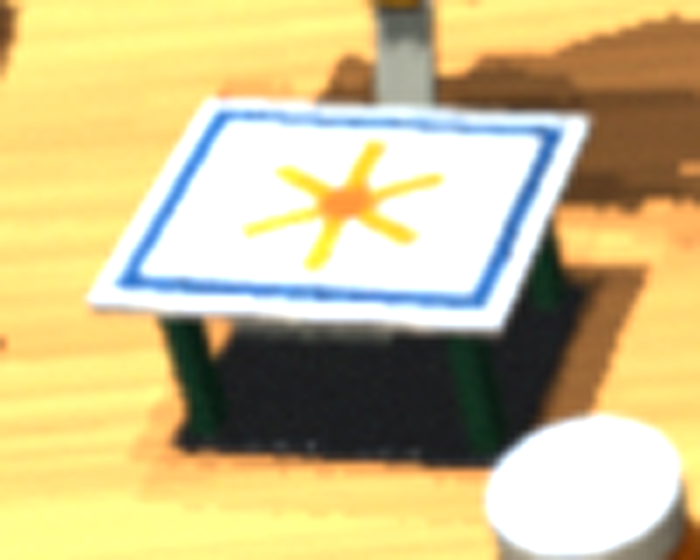

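The plaque rests on both rails (load off the blade by 1.7 N), and the blade is visibly below it. Now I'll withdraw and lay the lifter back.

```bash
python3 - <<'E'
from h import *
import pickle
p0=np.array(env.read_state()["position"]); a=np.radians(-12.0); u=np.array([np.cos(a),np.sin(a)])
b=p0[:2]-.12*u
print("hit",env.move_straight([*b,p0[2]],rate=.06,force_limit=6)); s=env.read_state(); print(s["force"],s["position"],b)
env.move_straight([*b,.16],rate=.1)
P,R=lif([.4493,-.0145],.004,14)
env.move_straight([P[0],P[1],.16],R,rate=.12)
env.move_straight([P[0],P[1],.05],rate=.08)
print("touch",env.move_straight([P[0],P[1],P[2]+.0003],rate=.02,force_limit=6)); s=env.read_state(); print(s["force"],s["position"])
env.gripper_to(1.0); env.dwell(.2)
env.move_straight([P[0],P[1],.16],rate=.1)
env.goto([.30,.25,.25],[-90,0,60]); env.dwell(.3)
print(env.read_state()["clock"])
for n in ("top","scene"):
    p=env.grab_frame(n); pickle.dump(p,open(n+"6.pkl","wb")); cv2.imwrite(f"pics/{n}6.png",p["image"])
t=cv2.imread("pics/top6.png")[150:310,300:510]; c=cv2.imread("pics/scene6.png")[200:360,130:370]
o=np.hstack([cv2.resize(i,None,fx=1.77,fy=1.77*1,interpolation=cv2.INTER_CUBIC) for i in (t,c)])
cv2.imwrite("pics/ts6.png",np.clip(o*1.4,0,255).astype(np.uint8))
E
```

```text
hit False
[ 0.23490446  0.03596613 -1.5823532 ] [ 0.37242021 -0.24866432  0.08312135] [ 0.37216222 -0.2486012 ]
touch False
[-0.33874304 -0.61234119 -2.78986973] [ 0.40572308 -0.02536787  0.03728888]
36.2917
```

View pics/ts6.png

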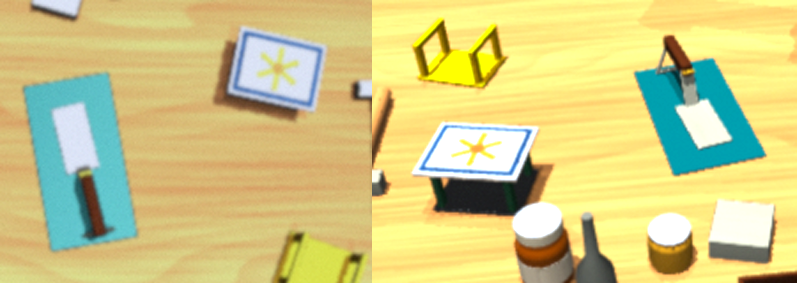

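The lifter lies flat on the mat, the plaque is on the green stand, and the gripper is clear. One numeric check of the placing.

```bash
python3 - <<'E'
from meas import *
import pickle
p=pickle.load(open("top6.pkl","rb"))
for n,box,f,z in (("plaque",(420,155,75,65),lambda b,g,r:(b>85)&(b>r*.8),.070),("blade",(322,200,40,55),lambda b,g,r:(r>100)&(b>100),.007)):
    a,uv=region(p,box,f)[0]; c,s,ang,P=rect(p,uv,z); print(n,c,s,ang,P.mean(0).round(4))
E
```

```text
plaque [ 592.7 -292.8] [135.4 105.7] 78.1 [ 0.5925 -0.2925]
blade [496.1  -2.5] [106.3  54.8] 14.1 [ 0.4978 -0.0024]
```

Plaque (0.5925,-0.2925), yaw -11.9°; stand (0.592,-0.292), yaw -12.0°. That's centred within 1 mm, so I'm handing in.

```bash
python3 -c "
from h import *
print(env.close_job())"
```

```text
the job is handed in; nothing more can be done
None
```

The job is done and handed in: the plaque is on the green stand and the lifter is back on the teal mat. I took the lifter by its handle, slid the blade under the plaque on the wooden rack, lifted it and carried it over level. Hovering above the stand, I corrected about 3 mm and 0.4° before setting it down. I then drew the blade out without contact and retreated. The clock read about 36 s after the retreat.

**Plaque:** the top camera puts it within about 1 mm and 0.2° of the stand's measured centre and direction.

**Lifter:** it lies flat within about 1 mm of where it started.

**Disagreements:** the two cameras differed by about 5 mm in absolute x on the stand. While hovering, their plaque-to-stand offsets along x also differed, +1.9 mm against -1.7 mm, so I made no x correction. They agreed on the y correction. The final check used the top camera's numbers only; I looked at the scene view but did not measure from it. I saw no bystander or look-alike moved, but I did not measure them afterwards.

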